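Sweep the blue caps into the catch tray

TASK

With your fingertips, sweep the three loose blue screw caps along the bench top, through the open front of the white three-sided catch tray, until all three lie wholly inside it. Only push the caps, do not pick them up, and leave the jar, the red cap, the bottle and the pen where they are.

Things in the scene. Friction and masses are not known exactly. Their poses are not given: they have to be found in the camera images.
- tray: White three-sided tray fixed to the far left or right of the bench, bay marked yellow, no sill or raised floor: caps slide in flat. Origin: bay centre at bench level; x points from the open mouth (towards the robot, turned a little) to the back wall, z up. Bay 130 mm along x (mouth at -65 mm, back wall at +65 mm), 180 mm along y (side walls at +-90 mm). Walls 25 mm high, 6 mm thick, outside the bay
- cap_a_center (a point): Centre (8 mm above the bench) of one of three loose blue screw caps: solid disc 38 mm in diameter, 16 mm high, about 14 to 25 g, lying flat on the bench
- cap_b_center (a point): Centre (8 mm above the bench) of one of three loose blue screw caps: solid disc 38 mm in diameter, 16 mm high, about 14 to 25 g, lying flat on the bench
- cap_c_center (a point): Centre (8 mm above the bench) of one of three loose blue screw caps: solid disc 38 mm in diameter, 16 mm high, about 14 to 25 g, lying flat on the bench
- jar: Small amber glass jar with white lid standing among the blue caps, loose, 42 mm in diameter, 58 mm high; origin at the centre of its underside. Bystander
- rack: Blue tube rack with white-capped clear tubes, fixed, 85 mm along its x, 165 mm along its y, 96 mm high over the tubes; origin at the centre of its underside. Stands at the far side, left or right, opposite the tray. Bystander
- reagent: Clear bottle with red cap, loose, 60 mm in diameter, 130 mm high, at the far side between tray and rack; origin at the centre of its underside. Bystander
- red_cap: Red bottle cap lying flat at the right of the work area, loose, 45 mm in diameter, 22 mm high; origin at the centre of its underside. Bystander, not to be swept in
- marker: Grey marker pen with black cap lying at the left of the work area, loose, 128 mm long along its x, 14 mm thick; origin under its middle. Bystander
Not all that is in view belongs to the job. What is shaped like the part that bears cap_a_center but black is not meant. There is more than one size of the tray; the job needs the smaller.

How it is judged:
At the end, for the whole second after the job is handed in: Each blue cap lies at rest on the bench inside the tray's bay: its centre at least 15 mm behind the mouth line, between the walls, and not more than 22 mm above the bench (not on top of another cap) (x of cap_a_center in the frame of tray between -0.05 and 0.065 m and y of cap_a_center in the frame of tray between -0.09 and 0.09 m and height (world z) of each of cap_a_center, cap_b_center, cap_c_center below 0.022 m and linear speed of each of cap_a, cap_b, cap_c below 0.02 m/s and x of cap_b_center in the frame of tray between -0.05 and 0.065 m and y of cap_b_center in the frame of tray between -0.09 and 0.09 m and x of cap_c_center in the frame of tray between -0.05 and 0.065 m and y of cap_c_center in the frame of tray between -0.09 and 0.09 m); the robot touches nothing.
It fails at once if a blue cap is picked up off the bench (its centre more than 30 mm up) instead of being swept along it (height (world z) of any of cap_a_center, cap_b_center, cap_c_center above 0.03 m).
It fails at once if the amber jar is moved more than 12 mm or knocked over (distance of jar from where it was at the start of the episode above 0.012 m or angle between jar's own z axis and vertical above 0.4 rad).
It fails at once if the clear reagent bottle is moved more than 12 mm or knocked over (distance of reagent from where it was at the start of the episode above 0.012 m or angle between reagent's own z axis and vertical above 0.4 rad).
It fails at once if the red cap is moved more than 12 mm or knocked over (distance of red_cap from where it was at the start of the episode above 0.012 m).
It fails at once if the marker pen is moved more than 12 mm or knocked over (distance of marker from where it was at the start of the episode above 0.012 m).
It also fails if it takes over 72 s, if anything falls off the work surface, if the arm or the gripper's body presses on something with over 40 N, if the wrist force passes 120 N, or if a joint passes its speed limit or range.

ROBOT

A 6-joint arm with a two-finger parallel gripper is mounted at the origin on the work surface. World frame = base frame: x ahead of the robot, y to its left, z up, the work surface at z = 0. Lengths are in m, angles in rad, forces in N, time in s.
With the tool pointing down it reaches from about 0.325 to 0.925 m from the base axis. Payload 3.1 kg.
Tool frame: the origin (TCP) lies between the finger pads; the fingertips stand 8 mm ahead of it and the grasp point (between the pads) lies 11 mm behind it (r.tcp_to_tips is the distance from the TCP to the fingertips, in m); z points along the fingers, y is the line along which they close (so a half turn about z gives the same grasp; the last joint's range is limited). The gripper opens to 85 mm and grips with 20 to 120 N. Pads are 22 mm wide; open, the fingers measure 114 mm over their backs; the gripper's body (76 mm by 85 mm) begins 54 mm behind the grasp point. The pads swing forward as they close: fully open they stand 13 mm farther back than shut.
Start: joints at [1.04, 0.217, 1.613, -0, 1.311, -0.112], TCP at [0.254, 0.571, 0.239] pointing down, gripper open.
Joint ranges: [-2.75, 2.75], [-0.78, 2.1], [0.31, 2.55], [-1.13, 4.27], [0.13, 2.63], [-2.58, 2.58]. Speed limits (rad/s): [2.79, 2.79, 3.14, 3.14, 3.14, 3.14].

INTERFACE

Orientations are given as a unit quaternion [w, x, y, z].
In Python, from workcell import r, cams, job gives the robot as it stands. Calls block until the motion is done:
- r.reach(position, orientation): joint-space move of the TCP to a pose.
- r.move_l(position, v=0.15, ori=None, contact_N=None): straight line of the TCP; ori=None keeps the orientation; v is the mean speed in m/s. With contact_N (N) it stops when the force on the tool has changed by that much, and returns True; else False.
- r.move_j(angles): joint-space move.
- r.set_gripper(opening, grasp_force=None): finger opening in m; grasp_force is the grip in N (None keeps the last); returns when the fingers have stopped.
- r.sleep(seconds).
- r.solve_ik(position, orientation): joint angles nearest the present ones, or None.
- r.get_state(): the state.
- cams.grab_frame(name): name is "scene" or "side" or "wrist"; returns a dict with "color" (420x560x3 uint8, red, green, blue), "z_map" (420x560 float32, m along the optical axis (not along the pixel's ray), 0 where there is no reading), "mtx" (3x3 intrinsics, pixels), "T" (4x4, takes a point from camera to world coordinates). Camera axes: x right, y down, z forward; pixel columns grow to the right and rows downward; lengths in m; the calibration is good to about 2 mm. A picture is of the moment at which its call begins.
A pose or a line that the arm cannot do raises r.MotionError and nothing moves.
- job.job_done(): hands the job in; it is judged then, once.
The state is a dict: "time_s": time; "qpos": joint angles; "qd": joint speeds; "tau": joint torques, N m; "tcp_pos": TCP position; "tool_rot": TCP orientation; "ft_force": force on the tool from outside, world axes, zero at the start; "torque": the same for the moment, N m; "width": finger opening in m; "gripper_force": force on a finger pad.
Only numpy, scipy, OpenCV 4.12 (cv2) and the standard library are available. Lean on these libraries where they do the work, as an engineer would, in place of code of your own. Each camera call takes 0.05 s, during which the arm holds its last target. There are 200 camera calls.

## Working session

There is one attempt and no reset: what is moved stays moved. The work goes in short steps, each a Python script; the robot and the scene stay as the last script left them, time stands still between calls to the robot, and variables do not carry over. Pictures are saved under pics/ and viewed, at most 10 in all, crops included, and the job is handed in when it is done.

```bash
mkdir -p pics; cat > h.py <<'E'
import numpy as np, cv2
from workcell import r, cams, job
def cloud(f):
    z=f["z_map"];K=f["mtx"];T=f["T"]
    v,u=np.indices(z.shape)
    p=np.stack([(u-K[0,2])/K[0,0]*z,(v-K[1,2])/K[1,1]*z,z],-1)
    return p@T[:3,:3].T+T[:3,3]
def ray(f,u,v,h):
    K=f["mtx"];T=f["T"]
    d=T[:3,:3]@np.array([(u-K[0,2])/K[0,0],(v-K[1,2])/K[1,1],1])
    return T[:3,3]+d*(h-T[2,3])/d[2]
def proj(f,p):
    T=f["T"];c=T[:3,:3].T@(np.array(p)-T[:3,3]);q=f["mtx"]@c
    return q[:2]/q[2]
def save(f,n): cv2.imwrite(f"pics/{n}.png",cv2.cvtColor(f["color"],cv2.COLOR_RGB2BGR))
E
python3 - <<'E'
from h import *
fs=[cams.grab_frame(n) for n in("scene","side")]
cv2.imwrite("pics/a.png",cv2.cvtColor(fs[0]["color"],cv2.COLOR_RGB2BGR))
save(fs[1],"b")
for f in fs:
    print(f["T"].round(3).tolist(),f["mtx"][0,0])
    hsv=cv2.cvtColor(f["color"],cv2.COLOR_RGB2HSV);P=cloud(f)
    for nm,lo,hi in(("blue",(95,110,50),(125,255,255)),("yellow",(20,90,90),(35,255,255)),("red",(172,110,60),(180,255,255)),("black",(0,0,0),(180,255,45))):
        n,l,s,c=cv2.connectedComponentsWithStats(cv2.inRange(hsv,lo,hi))
        for i in range(1,n):
            if s[i,4]>60:
                m=(l==i)&(f["z_map"]>0);q=P[m]
                if len(q): print(nm,s[i].tolist(),c[i].round(),np.median(q,0).round(3),"zmax",np.percentile(q[:,2],95).round(3))
E
```

```text
[[-0.348, 0.773, -0.53, 1.1], [0.937, 0.287, -0.197, 0.25], [-0.0, -0.565, -0.825, 1.013], [0.0, 0.0, 0.0, 1.0]] 391.48705212006956
blue [213, 187, 13, 11, 112] [219. 192.] [ 0.458 -0.217  0.014] zmax 0.017
blue [252, 195, 13, 12, 115] [258. 201.] [ 0.447 -0.086  0.013] zmax 0.017
blue [161, 222, 68, 52, 1210] [198. 251.] [ 0.7   -0.154  0.053] zmax 0.069
blue [343, 236, 14, 14, 137] [350. 243.] [0.494 0.226 0.013] zmax 0.017
blue [458, 342, 102, 78, 6485] [511. 384.] [0.743 0.676 0.049] zmax 0.137
yellow [364, 150, 82, 55, 2461] [406. 177.] [ 0.173  0.335 -0.001] zmax 0.003
yellow [287, 262, 71, 52, 2678] [323. 287.] [ 0.65   0.192 -0.001] zmax 0.002
yellow [0, 264, 395, 156, 5065] [198. 349.] [ 0.919 -0.036  0.001] zmax 0.004
yellow [356, 358, 20, 21, 329] [366. 368.] [0.861 0.339 0.158] zmax 0.16
black [366, 0, 19, 18, 234] [374.   7.] [-0.102  0.091  0.385] zmax 0.41
black [479, 0, 25, 26, 135] [492.  11.] [0.186 0.373 0.574] zmax 0.585
black [518, 0, 18, 10, 66] [526.   4.] [0.209 0.424 0.607] zmax 0.613
black [319, 18, 35, 20, 516] [336.  27.] [0.005 0.004 0.364] zmax 0.366
bla
[... 1355 characters left out ...]
19 0.56  0.004] zmax 0.006
yellow [344, 126, 18, 16, 118] [352. 134.] [0.918 0.178 0.003] zmax 0.005
yellow [240, 143, 73, 48, 1771] [276. 165.] [0.647 0.197 0.001] zmax 0.003
yellow [373, 145, 63, 44, 470] [404. 167.] [ 0.918 -0.022  0.003] zmax 0.005
yellow [40, 171, 95, 69, 3417] [ 92. 203.] [0.196 0.338 0.002] zmax 0.004
yellow [460, 200, 14, 13, 105] [467. 206.] [ 0.918 -0.215  0.003] zmax 0.006
yellow [511, 232, 49, 38, 488] [536. 250.] [ 0.918 -0.392  0.003] zmax 0.005
black [6, 0, 50, 74, 1644] [35. 27.] [0.245 0.538 0.349] zmax 0.397
black [39, 199, 30, 74, 1667] [ 54. 236.] [ 0.083 -0.059  0.302] zmax 0.335
black [355, 276, 17, 16, 213] [363. 283.] [ 0.537 -0.228  0.016] zmax 0.018
```

View pics/a.png

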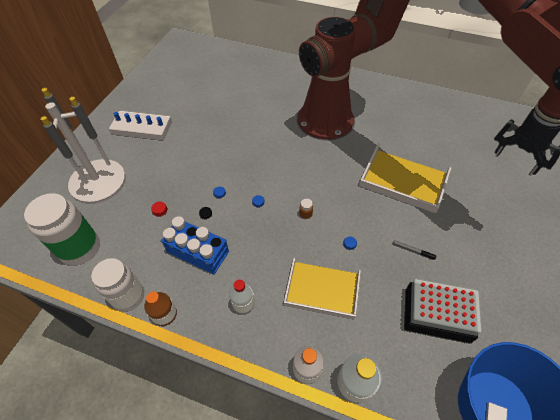

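View pics/b.png

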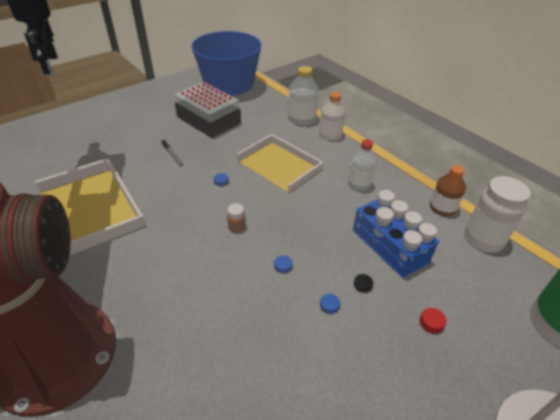

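Scene view: blue caps at (219,192), (258,201) and (350,243), with a black decoy at (205,213). The jar is at (306,208), red cap (159,209), bottle (241,296), rack (195,244) and pen (413,248). The tray candidates are the far one (323,287) and the near one (406,177). I'll measure both to find the smaller, with a crop as a check.

```bash
python3 - <<'E'
from h import *
S,D=[cams.grab_frame(n) for n in("scene","side")]
hs=[cv2.cvtColor(f["color"],cv2.COLOR_RGB2HSV) for f in(S,D)]
def tri(a,b):
    o=[];d=[]
    for f,(u,v) in((S,a),(D,b)):
        p=ray(f,u,v,0);o.append(f["T"][:3,3]);w=p-o[-1];d.append(w/np.linalg.norm(w))
    t=np.linalg.lstsq(np.c_[d[0],-d[1]],o[1]-o[0],rcond=None)[0]
    p,q=o[0]+t[0]*d[0],o[1]+t[1]*d[1];return ((p+q)/2).round(4),np.linalg.norm(p-q).round(4)
def blob(i,lo,hi,uv,big=0):
    n,l,s,c=cv2.connectedComponentsWithStats(cv2.inRange(hs[i],lo,hi))
    k=[j for j in range(1,n) if s[j,4]>50];j=min(k,key=lambda j:np.hypot(*(c[j]-uv)))
    return c[j],(l==j).astype(np.uint8)
B=((95,110,40),(125,255,255))
for a,b in(((219,192),(330,303)),((258,201),(283,263)),((350,243),(221,178))):
    ca,cb=blob(0,*B,a)[0],blob(1,*B,b)[0]
    print("cap",tri(ca,cb),ray(S,*ca,.012).round(4)[:2],ray(D,*cb,.012).round(4)[:2])
Y=((18,70,40),(38,255,255))
for a,b in(((323,287),(276,165)),((406,177),(92,203))):
    for i,(f,u) in enumerate(((S,a),(D,b))):
        m=blob(i,*Y,u)[1];c=cv2.findContours(m,0,2)[0];c=max(c,key=cv2.contourArea)
        w=np.array([ray(f,*p[0],0)[:2] for p in c],np.float32)
        R=cv2.minAreaRect(w);print("tray",R,cv2.boxPoints(R).round(3).tolist())
for i,f in enumerate((S,D)):
    P=cloud(f)
    for nm,lo,hi in(("jar",(.42,.04,.01),(.5,.13,.08)),("pen",(.35,.3,.006),(.55,.52,.05)),("red",(.4,-.45,.008),(.6,-.28,.05)),("reag",(.63,-.06,.02),(.8,.08,.15)),("rack",(.58,-.3,.03),(.8,-.06,.12)),("traywall",(.54,.07,.015),(.8,.35,.04)),("all z>.03",(.3,-.3,.03),(.8,.5,.2))):
        m=np.all((P>lo)&(P<hi),-1)&(f["z_map"]>0);q=P[m]
        if len(q): print(i,nm,len(q),q.min(0).round(3),q.max(0).round(3),cv2.minAreaRect(q[:,:2].astype(np.float32)))
im=S["color"][150:330,130:450]
cv2.imwrite("pics/c.png",cv2.cvtColor(cv2.resize(im,None,fx=2.5,fy=2.5,interpolation=2),cv2.COLOR_RGB2BGR))
E
```

```text
cap (array([ 0.4547, -0.2191,  0.0082]), np.float64(0.0)) [ 0.4572 -0.2173] [ 0.4527 -0.2207]
cap (array([ 0.4438, -0.0874,  0.009 ]), np.float64(0.0005)) [ 0.4459 -0.0866] [ 0.442  -0.0891]
cap (array([0.4908, 0.2261, 0.0096]), np.float64(0.0018)) [0.4931 0.2255] [0.489  0.2244]
tray ((0.6477001905441284, 0.19093433022499084), (0.12253344804048538, 0.18143273890018463), 8.722932815551758) [[0.5730000138282776, 0.2709999978542328], [0.6010000109672546, 0.09200000017881393], [0.722000002861023, 0.11100000143051147], [0.6949999928474426, 0.28999999165534973]]
tray ((0.6532885432243347, 0.19482719898223877), (0.13529247045516968, 0.18120966851711273), 8.791769027709961) [[0.5730000138282776, 0.27399998903274536], [0.6000000238418579, 0.0949999988079071], [0.734000027179718, 0.11599999666213989], [0.7059999704360962, 0.29499998688697815]]
tray ((0.1706262230873108, 0.3312036395072937), (0.24155056476593018, 0.1486728936433792), 84.7977523803711) [[0.0860000029206276, 0.21799999475479126], [0.23399999737739563, 0.20399999618530273], [0.25600001215934753, 0.4449999928474426], [0.1080000028
[... 1890 characters left out ...]
.045806821435689926), 11.207558631896973)
1 reag 904 [ 0.737 -0.024  0.02 ] [0.792 0.033 0.132] ((0.7618594169616699, -0.0001882612705230713), (0.045076966285705566, 0.060283027589321136), 45.391990661621094)
1 rack 3589 [ 0.619 -0.27   0.03 ] [ 0.714 -0.098  0.099] ((0.6674329042434692, -0.18404699862003326), (0.16625867784023285, 0.0850900262594223), 85.00419616699219)
1 traywall 548 [0.573 0.089 0.015] [0.733 0.299 0.029] ((0.6540104746818542, 0.19417141377925873), (0.1364114135503769, 0.19669581949710846), 8.414789199829102)
1 all z>.03 6083 [ 0.409 -0.27   0.03 ] [0.792 0.5   0.132] ((0.5829983949661255, 0.1036648154258728), (0.35510891675949097, 0.7808369398117065), 13.134337425231934)
```

View pics/c.png

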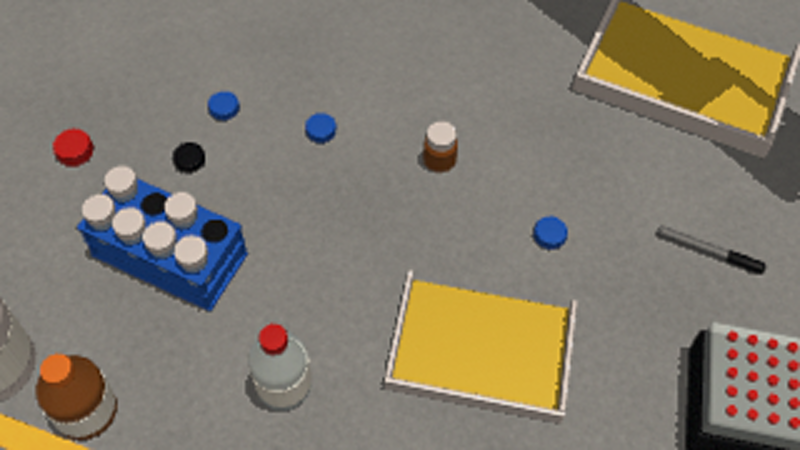

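The crop shows three blue caps, a black one excluded. The far tray has a bay of about 130×180 mm and the near one is bigger, so the far tray is the target. Its centre is (0.6525, 0.193), turned 8.8°. I'll push with a part-closed fork, starting with cap C.

```bash
cat >> h.py <<'E'
from scipy.spatial.transform import Rotation
a=np.radians(8.8); TC=np.array([.6525,.193]); M=np.array([[np.cos(a),-np.sin(a)],[np.sin(a),np.cos(a)]])
tw=lambda p: TC+M@np.array(p)          # tray -> world
wt=lambda p: M.T@(np.array(p)-TC)
OFF=.0257
def quat(d,pos):
    best=None
    for s in(1,-1):
        x=np.array([d[0]*s,d[1]*s,0]);z=np.array([0,0,-1.])
        q=Rotation.from_matrix(np.c_[x,np.cross(z,x),z]).as_quat()[[3,0,1,2]]
        j=r.solve_ik(pos,q)
        if j is not None and (best is None or abs(j[5])<best[0]): best=(abs(j[5]),q)
    return best[1]
def push(c,t,zt,v=.08,hi=.11,probe=False):
    c,t=np.array(c),np.array(t);d=(t-c)/np.linalg.norm(t-c)
    s=c-d*(OFF+.018);q=quat(d,[*s,hi])
    r.reach([*s,hi],q)
    if probe:
        r.move_l([*s,.03],v=.15);hit=r.move_l([*s,.0],v=.02,contact_N=3)
        z=r.get_state()["tcp_pos"][2];print("touch",hit,z);zt=z+.003
    r.move_l([*s,zt],v=.15)
    e=t-d*OFF;r.move_l([*e,zt],v=v)
    b=e-d*.015;r.move_l([*b,zt],v=.1);r.move_l([*b,hi],v=.25)
    return zt
def look():
    out=[]
    for n in("scene","side"):
        f=cams.grab_frame(n);h=cv2.cvtColor(f["color"],cv2.COLOR_RGB2HSV)
        k,l,s,c=cv2.connectedComponentsWithStats(cv2.inRange(h,(95,110,40),(125,255,255)))
        out.append([ray(f,*c[i],.012)[:2] for i in range(1,k) if 40<s[i,4]<450])
    for p in out[0]:
        q=min(out[1],key=lambda q:np.hypot(*(q-p)),default=p*np.nan); print("cap",((p+q)/2).round(4),"gap",np.hypot(*(p-q)).round(4),"tray",wt((p+q)/2).round(3))
    st=r.get_state();print("t",st["time_s"],"F",np.round(st["ft_force"],1))
E
python3 - <<'E'
from h import *
print(r.tcp_to_tips); r.set_gripper(.024); print(r.get_state()["width"])
push([.4908,.2255],tw([.025,.048]),None,probe=True)
look()
save(cams.grab_frame("scene"),"d")
E
```

```text
0.008
0.023604209603903015
touch True 0.007986426981912629
cap [ 0.4549 -0.219 ] gap 0.0056 tray [-0.258 -0.377]
cap [ 0.444  -0.0879] gap 0.0047 tray [-0.249 -0.246]
cap [0.6701 0.2447] gap 0.0026 tray [0.025 0.048]
t 7.9 F [-0.5 -0.4 -1.1]
```

View pics/d.png

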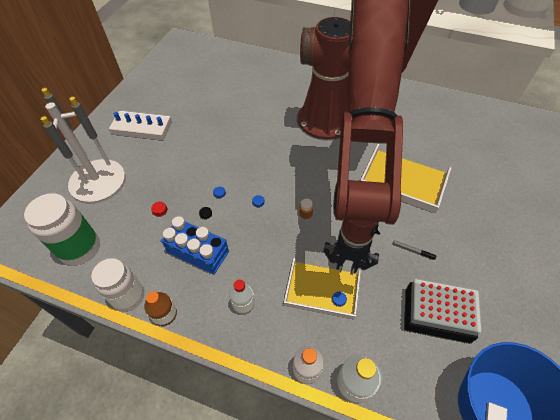

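Cap C sits in the tray at pixel (340,298), on target; everything else is unmoved. Next is cap B, in two legs.

```bash
python3 - <<'E'
from h import *
push([.444,-.0876],tw([-.10,-.045]),.011)
look()
E
```

```text
cap [ 0.4549 -0.2191] gap 0.0058 tray [-0.258 -0.377]
cap [0.5603 0.1324] gap 0.0035 tray [-0.1   -0.046]
cap [0.6147 0.1878] gap 0.1582 tray [-0.038  0.001]
t 14.7583 F [-0.6 -0.4 -0.7]
```

```bash
python3 - <<'E'
from h import *
push(tw([-.10,-.046]),tw([.025,-.047]),.011)
push([.4549,-.2191],tw([-.12,0]),.011)
look()
E
```

```text
cap [0.5336 0.1732] gap 0.0044 tray [-0.121 -0.001]
cap [0.6836 0.1493] gap 0.003 tray [ 0.024 -0.048]
cap [0.6689 0.2431] gap 0.0036 tray [0.024 0.047]
t 28.2 F [-0.   0.   0.2]
```

```bash
python3 - <<'E'
from h import *
push(tw([-.121,-.001]),tw([-.012,0]),.011)
p=r.get_state()["tcp_pos"]; r.move_l([.45,.2,.2],v=.2)
look(); save(cams.grab_frame("side"),"e")
E
```

```text
cap [0.64   0.1905] gap 0.003 tray [-0.013 -0.001]
cap [0.6836 0.1495] gap 0.0029 tray [ 0.024 -0.048]
cap [0.669  0.2431] gap 0.0036 tray [0.024 0.047]
t 34.3667 F [-0.6  0.2 -0.3]
```

View pics/e.png

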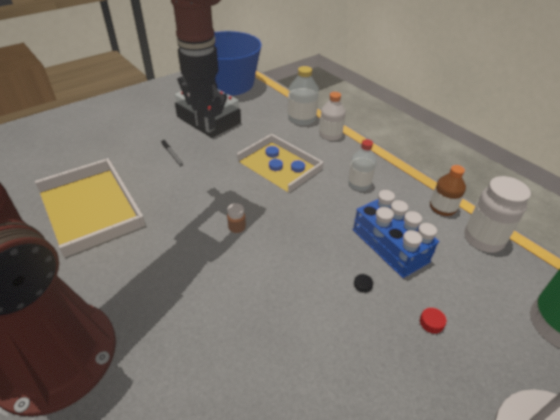

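All three caps lie in the smaller tray at (272,152), (276,165) and (298,166). The jar, red cap, bottle and pen are where they were, and the arm is clear.

```bash
python3 -c "
from h import *
print(job.job_done())"
```

```text
the job is handed in; nothing more can be done
None
```

I swept all three blue caps into the smaller tray and handed the job in at about 34 s; the last picture shows them lying inside the bay and the jar, red cap, bottle and pen looking unmoved, but the hand-in returned no verdict.

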